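# Hold the sprung gluing clamp open at its mark

## Task

Get the frame-gluing clamp ready: first, with its jaw still shut, turn the black force collar to 5. Then grip the red handle, pull the sprung jaw back until its yellow pointer is level with the red marker, and finish while still holding it there, so that someone can lay a frame rail in. Leave the glue bottle, the little glue jar and the pine rail where they are.

Things in the scene. Friction and masses are not known exactly. Their poses are not given: they have to be found in the camera images.
- clamp: Fixed clamp for gluing frame rails. Plywood base 315 x 150 x 18 mm; at its far end a blue housing 105 x 130 mm, top 50 mm above the table, carrying a dial with figures 1-7. Origin on the base's underside, 175 mm from its far edge; x runs along the slide towards the housing, y left, z up. Dial axis at x=120, y=0. Heading within 20 degrees of the world's.
- collar (a joint): Angle (rad) of the black knurled collar, an upright cylinder 40 mm across, 45 high, top 96 above the table. White line on top and orange nib show its figure. 0 at 1, clockwise from above, 0.3927 per figure, 1.571 at 5; clicks and rests at each figure (under 0.15 N m to turn), end stops beyond 1 and 7. Figure 4 is towards the clamp's +x, 1 on the left. Starts at 1 to 4.
- collar_grip (a point): Middle of the collar on its axis, 26.5 mm above its foot, 77.5 mm above the table: where to grip it from above. It may be gripped at any heading.
- jaw (a joint): How far (m) the sprung aluminium jaw has been pulled out of its shut position, along the clamp's -x, towards the robot; 0 shut against the housing, stop at 0.100. Its spring always draws it shut: about 7 N at 0, plus 50 N per metre of travel (11 N at 0.08).
- handle_grip (a point): Centre of the red handle, an upright T fixed on the jaw: cross-bar 64 mm long along the clamp's y, 16 mm thick along x, 26 mm high, on a 12 mm stem. This point is 75 mm above the table, the bar's top 88. The jaw block below it is 41 mm high. 47 mm free space to the housing behind it when shut.
- jaw_pointer (a point): Tip of the yellow pointer line on the left side of the jaw, 30 mm above the table; moves with the jaw.
- mark: Red marker block, 8 mm along the slide x 22 x 7 mm high, fixed on the white scale strip at the left edge of the base, with a white line across its top. Origin mid-underside, 19 mm above the table; clamp's axes. The jaw is at the mark when the pointer tip has the same clamp x as this origin: 45 to 80 mm of pull from shut.
- glue_mid (a point): Glue bottle, white with a green label, 48 mm in diameter, 115 mm high, loose, standing; point half-way up. Not to be disturbed.
- jar_mid (a point): Little glue jar with red label and white cap, 34 mm in diameter, 60 mm high, loose, standing; point half-way up. Not to be disturbed.
- rail_mid (a point): Pine frame rail 150 x 36 x 18 mm, loose, lying beside the clamp, its x along its length; point half-way up. Not to be disturbed.

How it is judged:
By the outcome, as a careful person would: the job done as asked, in the order asked, and still so for the second after the job is handed in, while the arm keeps its last pose, push and grip.
It also fails if it takes over 48 s, if anything falls off the work surface, if the arm or the gripper's body presses on something with over 40 N, if the wrist force passes 120 N, or if a joint passes its speed limit or range.

## Robot

A 6-joint arm with a two-finger parallel gripper is mounted at the origin on the work surface. World frame = base frame: x ahead of the robot, y to its left, z up, the work surface at z = 0. Lengths are in m, angles in rad, forces in N, time in s.
With the tool pointing down it reaches from about 0.3 to 0.875 m from the base axis. Payload 6.4 kg.
Tool frame: the origin (TCP) lies on the front face of the gripper's body, between the roots of the fingers; the fingertips stand 73 mm ahead of it and the grasp point (between the pads) lies ctrl.pinch_z ahead of it (ctrl.pinch_z is the distance from the TCP to the grasp point, in m); z points along the fingers, x is the direction in which the jaws open and shut, and the axes are right-handed (so a half turn about z gives the same grasp; the last joint's range is limited). The gripper opens to 85 mm and grips with 20 to 120 N. Pads are 22 mm wide; open, the fingers measure 114 mm over their backs; the gripper's body (76 mm by 85 mm) begins 54 mm behind the grasp point. The pads swing forward as they close: fully open they stand 13 mm farther back than shut.
Start: joints at [-1.536, 0.181, 1.607, -0, 1.354, -0.206], TCP at [0.137, -0.558, 0.304] pointing down, gripper open.
Joint ranges: [-2.99, 2.99], [-0.89, 2.07], [0.3, 2.58], [-1.14, 4.28], [0, 2.63], [-3.12, 3.12]. Speed limits (rad/s): [2.57, 2.57, 3.01, 3.14, 3.14, 3.14].

## Interface

Orientations are given as a unit quaternion [w, x, y, z].
In Python, from bench import ctrl gives the robot as it stands.
- The arm moves only by the tool move_arm, never from a script. Its argument "rows" is text: rows parted by semicolons, each of 7 numbers parted by spaces: the shift along the tool's x, y, z in cm, then the turn, a rotation vector about the tool's x, y, z in degrees, then the opening, from 0 (shut) to 1 (fully open). In form: x y z rx ry rz grip; .... A call has 1 to 20 rows; each row shifts and turns the commanded pose from where the row before left it, along the tool's axes as they then stand; what a row does not reach is not made up. A row lasts 1/10 s, in which the tool goes at most 50 mm and 8.59 degrees, less where a joint would pass 70% of its speed; a pose out of reach is approached as far as the arm can. A call with a gripper value outside its range is refused whole. The fingers move at their own pace and stop on an object; the grip force is fixed at half the most. Time passes only in rows, so rows that do not move let the fingers close. It gives the time, the measured TCP pose, the force and the opening at its end, in the units of the state.
- ctrl.get_obs(): the state, without advancing time (a new reading comes with each control period).
- ctrl.camera(name): name is "scene" or "top"; returns a dict with "color" (384x512x3 uint8, blue, green, red), "fx", "fy", "cx", "cy" (pixels), "rvec" (rotation vector, rad) and "tvec" (3), from world to camera coordinates, as OpenCV has them. Camera axes: x right, y down, z forward; pixel columns grow to the right and rows downward; lengths in m; the calibration is good to about 2 mm. A picture is of the moment at which its call begins. There is no depth.
- ctrl.hand_in(): hands the job in, once; it reports no verdict.
Trained networks look in the newest picture that a camera, given by its name, has taken for a name from the list of things; names that differ only in an ending like _2 or _b are one class to them, and where a whole thing is asked for, a point or a joint stands for the part that bears it (a point fixed in the world has none). Each returns a list of dicts, best first, with "confidence" (0 to 1); they miss things now and then, are a little off and sometimes report something else, mostly with a low value. They report only what shows in the picture. A call takes as long as a camera call.
- ctrl.look_for(camera, query): "bbox" ([left, top, right, bottom] in pixels, round what is visible of it).
- ctrl.trace(camera, query): "region" (384x512 bool, what is visible of it) and "bbox" ([left, top, right, bottom] in pixels, round what is visible of it).
The state is a dict: "time_s": time; "q": joint angles; "dq": joint speeds; "joint_efforts": joint torques, N m; "eef_pos": TCP position; "eef_rot": TCP orientation; "wrist_force": force on the tool from outside, world axes, zero at the start; "torque": the same for the moment, N m; "opening": opening from 0.0 (shut) to 1.0 (fully open).
Only numpy, scipy, OpenCV 4.12 (cv2) and the standard library are available. Lean on these libraries where they do the work, as an engineer would, in place of code of your own. Each camera call takes 0.05 s, during which the arm holds its last target.

## Working session

There is one attempt and no reset: what is moved stays moved. The work goes in short steps, Python scripts to look and compute and a tool call to move; the robot and the scene stay as the last step left them, time stands still between calls to the robot, and variables do not carry over. Pictures are saved under pics/ and viewed, and the job is handed in when it is done.

Besides the shell and the picture viewer there is one more tool, called after "Emit:" by a JSON object that holds its "method" and its "body". move_arm: Moves the arm, as the interface text tells. Its arguments: {"type":"object","properties":{"rows":{"type":"string"}},"required":["rows"]}

```bash
ls; mkdir -p pics
python3 - <<'E'
from bench import ctrl
import cv2
print(ctrl.get_obs(), ctrl.pinch_z)
for n in ("scene","top"):
    c=ctrl.camera(n); cv2.imwrite(f"pics/{n}0.png",c["color"])
    print(n,{k:v for k,v in c.items() if k!="color"})
    for q in ("clamp","collar","collar_grip","jaw","handle_grip","jaw_pointer","mark","glue_mid","jar_mid","rail_mid"):
        print(q,[( [round(float(v)) for v in r["bbox"]],round(r["confidence"],2)) for r in ctrl.look_for(n,q)[:2]])
E
```

```text
pics
{'time_s': 0.0, 'q': array([-1.53629036e+00,  1.81513291e-01,  1.60801240e+00, -3.25594969e-05,
        1.35379139e+00, -2.06275853e-01]), 'dq': array([-0.00116031, -0.00153653,  0.00011984,  0.00061859, -0.00169731,
       -0.00079456]), 'joint_efforts': array([-3.49793218e-04, -4.44868934e+01, -3.51338124e+01, -3.70267790e-04,
        9.11302603e-03, -2.35544763e-05]), 'eef_pos': array([ 0.13712322, -0.55796877,  0.30299752]), 'eef_rot': array([-6.49493738e-04,  7.86914187e-01, -6.17061843e-01, -5.67294215e-04]), 'wrist_force': array([ 0.19178152,  0.25118858, -0.13269257]), 'torque': array([ 0.0315507 ,  0.03945511, -0.04437397]), 'opening': 0.9986032167899436} 0.0539
scene {'fx': 410.6498887064298, 'fy': 410.6498887064298, 'cx': 257.59313460280447, 'cy': 183.0490344412048, 'rvec': array([ 2.30242668,  1.31305825, -0.35338286]), 'tvec': array([-0.3181508 , -0.35261102,  1.11939173])}
clamp []
collar [([183, 263, 204, 294], 0.77)]
collar_grip [([183, 261, 203, 292], 0.97)]
jaw [([165, 214, 211, 259], 0.92)]
handle_grip [([163, 214, 209, 258], 0.87)]
jaw_pointer [([165, 217, 21
[... 171 characters left out ...]
([83, 204, 116, 275], 0.67)]
top {'fx': 425.9494538333137, 'fy': 425.9494538333137, 'cx': 254.35052205847404, 'cy': 196.91926137266802, 'rvec': array([ 2.12412007, -2.178692  ,  0.12749238]), 'tvec': array([0.06144526, 0.55497343, 1.04940588])}
clamp []
collar [([327, 146, 345, 164], 0.59)]
collar_grip [([326, 144, 343, 160], 0.77)]
jaw [([305, 171, 343, 204], 0.86), ([256, 129, 275, 150], 0.68)]
handle_grip [([306, 171, 344, 202], 0.55)]
jaw_pointer [([306, 171, 340, 204], 0.75)]
mark [([249, 202, 258, 210], 0.66)]
glue_mid [([256, 128, 274, 151], 0.57), ([325, 144, 345, 163], 0.51)]
jar_mid [([247, 200, 260, 212], 0.51)]
rail_mid [([364, 201, 401, 259], 0.94), ([245, 200, 260, 211], 0.29)]
```

Run:
```python
import cv2
a=cv2.imread("pics/scene0.png"); b=cv2.imread("pics/top0.png")
cv2.imwrite("pics/scene0c.png",cv2.resize(a[150:320,70:320],None,fx=3.2,fy=3.2,interpolation=cv2.INTER_CUBIC))
cv2.imwrite("pics/top0c.png",cv2.resize(b[115:275,235:415],None,fx=3.7,fy=3.7,interpolation=cv2.INTER_CUBIC))
```

```text
(no output)
```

View pics/scene0c.png

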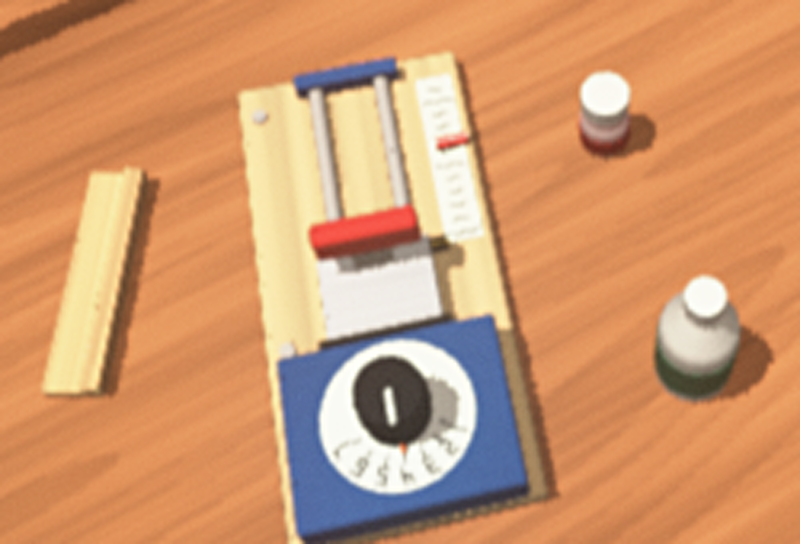

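View pics/top0c.png

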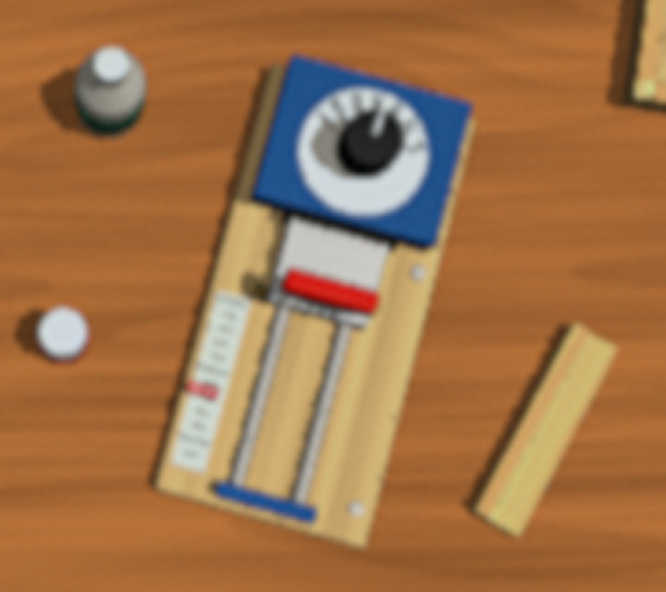

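```bash
cat > h.py <<'E'
import numpy as np, cv2
from scipy.optimize import least_squares
def proj(c,P):
    K=np.array([[c["fx"],0,c["cx"]],[0,c["fy"],c["cy"]],[0,0,1]])
    return cv2.projectPoints(np.atleast_2d(P).astype(float),c["rvec"],c["tvec"],K,None)[0].reshape(-1,2)
def unproj(c,uv,z):
    R=cv2.Rodrigues(c["rvec"])[0]; o=-R.T@c["tvec"]
    d=R.T@np.array([(uv[0]-c["cx"])/c["fx"],(uv[1]-c["cy"])/c["fy"],1]); return o+d*(z-o[2])/d[2]
def c2w(p,P):
    P=np.atleast_2d(P); c,s=np.cos(p[2]),np.sin(p[2])
    return np.c_[p[0]+c*P[:,0]-s*P[:,1],p[1]+s*P[:,0]+c*P[:,1],P[:,2]]
def w2c(p,W):
    c,s=np.cos(p[2]),np.sin(p[2]);d=np.asarray(W)[:2]-p[:2]
    return np.array([c*d[0]+s*d[1],-s*d[0]+c*d[1],W[2]])
E
cat > fit.py <<'E'
from h import *
from bench import ctrl
T=ctrl.camera("top");S=ctrl.camera("scene")
t=lambda u,v:(235+u/3.7-.36,115+v/3.7-.36); s=lambda u,v:(70+u/3.2-.34,150+v/3.2-.34)
M=np.array([[-140,75,18],[-140,-75,18],[175,65,50],[175,-65,50],[70,65,50],[70,-65,50]])/1000
ut=np.array([t(155,488),t(365,545),t(293,55),t(473,103),t(252,195),t(433,245)])
us=np.array([s(455,53),s(240,92),s(528,487),s(303,540),s(497,318),s(280,360)])
f=lambda p:np.r_[(proj(T,c2w(p,M))-ut).ravel(),(proj(S,c2w(p,M))-us).ravel()]
r=least_squares(f,[0.5,-.15,-.2],loss="soft_l1"); p=r.x
print(p,np.degrees(p[2])); print(f(p).reshape(-1,2).round(1))
np.save("p.npy",p)
for n,c,uv,z in [("markT",T,t(203,388),.026),("markS",S,s(453,142),.024),("colT",T,t(371,143),.096),("colS",S,s(392,403),.096),
   ("barT",T,t(333,287),.088),("barS",S,s(365,222),.088),("ptrT",T,t(250,290),.030),("ptrS",S,s(447,243),.030),("jarT",T,t(62,332),.06),("jarS",S,s(606,92),.06),("glueT",T,t(110,65),.115),("glueS",S,s(706,297),.115),
   ("railT0",T,t(475,510),.018),("railT1",T,t(520,535),.018),("railT2",T,t(615,348),.018),("railT3",T,t(572,322),.018)]:
    w=unproj(c,uv,z); print(n,w.round(4),w2c(p,w).round(4))
E
python3 fit.py
```

```text
[ 0.54321962 -0.11811437 -0.30358705] -17.394256782186677
[[-0.5 -0.9]
 [-0.2  0.1]
 [-0.5 -1.9]
 [ 0.2 -1.4]
 [-0.1 -1. ]
 [ 0.8 -0.7]
 [ 0.1 -1. ]
 [-0.5 -0.2]
 [ 1.2 -0.7]
 [-1.8 -0.1]
 [-0.3 -2. ]
 [-1.1 -0.2]]
markT [ 0.4972 -0.0408  0.026 ] [-0.067  0.06   0.026]
markS [ 0.4998 -0.0411  0.024 ] [-0.0644  0.0605  0.024 ]
colT [ 0.6504 -0.1515  0.096 ] [0.1123 0.0002 0.096 ]
colS [ 0.6649 -0.1561  0.096 ] [1.275e-01 1.000e-04 9.600e-02]
barT [ 0.5567 -0.1235  0.088 ] [ 0.0145 -0.0011  0.088 ]
barS [ 0.5561 -0.1216  0.088 ] [0.0133 0.0005 0.088 ]
ptrT [ 0.5639 -0.0754  0.03  ] [0.007 0.047 0.03 ]
ptrS [ 0.5658 -0.0789  0.03  ] [0.0098 0.0441 0.03  ]
jarT [0.5348 0.055  0.06  ] [-0.0598  0.1626  0.06  ]
jarS [0.5366 0.0544 0.06  ] [-0.0579  0.1627  0.06  ]
glueT [0.7025 0.0188 0.115 ] [0.111  0.1783 0.115 ]
glueS [0.7053 0.0168 0.115 ] [0.1144 0.1772 0.115 ]
railT0 [ 0.4092 -0.2249  0.018 ] [-0.096 -0.142  0.018]
railT1 [ 0.3915 -0.2547  0.018 ] [-0.104  -0.1757  0.018 ]
railT2 [ 0.5183 -0.3283  0.018 ] [ 0.039 -0.208  0.018]
railT3 [ 0.5372 -0.2997  0.018 ] [ 0.0486 -0.1751  0.018 ]
```

Both fits agree: the dial axis is at world (0.658, -0.154), heading is -17.4°, and the collar reads 4 (white line and nib point along the clamp's +x). The pull needed is about 74 mm. In the scene crop the collar is at (392,403), the handle bar at (365,222) and the mark at (453,142). I'm moving above the collar.

Emit:
{"method": "move_arm", "body": {"rows": "-1.34 -3.01 0.25 0 0 0 1;-1.34 -3.01 0.25 0 0 0 1;-1.34 -3.01 0.25 0 0 0 1;-1.34 -3.01 0.25 0 0 0 1;-1.34 -3.01 0.25 0 0 0 1;-1.34 -3.01 0.25 0 0 0 1;-1.34 -3.01 0.25 0 0 0 1;-1.34 -3.01 0.25 0 0 0 1;-1.34 -3.01 0.25 0 0 0 1;-1.34 -3.01 0.25 0 0 0 1;-1.34 -3.01 0.25 0 0 0 1;-1.34 -3.01 0.25 0 0 0 1;-1.34 -3.01 0.25 0 0 0 1;-1.34 -3.01 0.25 0 0 0 1;-1.34 -3.01 0.25 0 0 0 1;-1.34 -3.01 0.25 0 0 0 1;-1.34 -3.01 0.25 0 0 0 1;-1.34 -3.01 0.25 0 0 0 1;-1.34 -3.01 0.25 0 0 0 1;-1.34 -3.01 0.25 0 0 0 1"}}

```text
time_s: 3.2
eef_pos: [0.6589, -0.1536, 0.2537]
eef_rot: [0.0, 0.787, -0.617, -0.0]
wrist_force: [-0.1, 0.2, 0.8]
opening: 1.001
```

```bash
cat > st.py <<'E'
from h import *
from bench import ctrl
from scipy.spatial.transform import Rotation as R
import sys
o=ctrl.get_obs(); q=o["eef_rot"]; r=R.from_quat(np.r_[q[1:],q[0]]); m=r.as_matrix()
p=np.load("p.npy")
print("t",o["time_s"],"pos",o["eef_pos"].round(4),"clamp",w2c(p,o["eef_pos"]).round(4),"head",np.degrees(np.arctan2(m[1,0],m[0,0])).round(2),"z",m[:,2].round(3),"F",o["wrist_force"].round(1),"M",o["torque"].round(2),"op",round(o["opening"],3),"q",o["q"].round(2))
if len(sys.argv)>4:
    d=c2w(p,[float(v)/1000 for v in sys.argv[2:5]])[0]-o["eef_pos"]; print("to go tool cm",(m.T@d*100).round(2))
if len(sys.argv)>1:
  for n,x0,x1,y0,y1 in (("top",235,415,115,275),("scene",70,320,150,320)):
    c=ctrl.camera(n);f=3.2
    cv2.imwrite(f"pics/{n}{sys.argv[1]}.png",cv2.resize(c["color"][y0:y1,x0:x1],None,fx=f,fy=f,interpolation=cv2.INTER_CUBIC))
E
python3 st.py 1 120 0 131.4
```

```text
t 3.2 pos [ 0.6589 -0.1536  0.2537] clamp [0.121  0.0007 0.2537] head -76.2 z [-0. -0. -1.] F [-0.1  0.2  0.8] M [ 0.02 -0.01 -0.01] op 1.001 q [-0.4   0.44  1.37 -0.    1.32  0.93]
to go tool cm [1.000e-02 1.200e-01 1.223e+01]
```

Emit:
{"method": "move_arm", "body": {"rows": "0 0.06 1.5 0 0 0 1;0 0.06 1.5 0 0 0 1;0 0 1.5 0 0 0 1;0 0 1.5 0 0 0 1;0 0 1.5 0 0 0 1;0 0 1.5 0 0 0 1;0 0 1.3 0 0 0 1;0 0 1.0 0 0 0 1;0 0 0.9 0 0 0 1;0 0 0 0 0 0 1;0 0 0 0 0 0 1"}}

```text
time_s: 4.4
eef_pos: [0.6569, -0.1549, 0.1321]
eef_rot: [-0.0, 0.787, -0.617, 0.0]
wrist_force: [-0.4, -0.2, -0.3]
opening: 1.0
```

```bash
python3 st.py 2 120 0 131.4
```

```text
t 4.4 pos [ 0.6569 -0.1549  0.1321] clamp [ 0.1195 -0.0011  0.1321] head -76.2 z [ 0. -0. -1.] F [-0.4 -0.2 -0.3] M [0.04 0.02 0.02] op 1.0 q [-0.41  0.58  1.45  0.    1.12  0.92]
to go tool cm [-0.07 -0.1   0.07]
```

View pics/scene2.png

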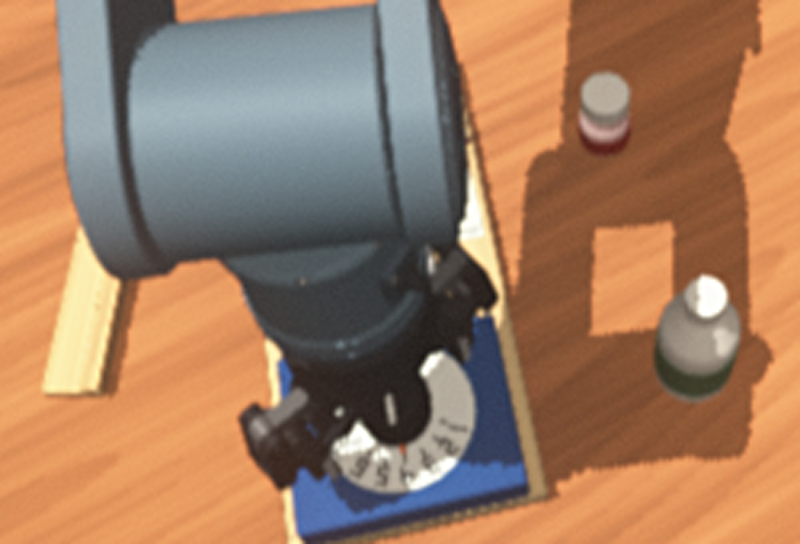

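View pics/top2.png

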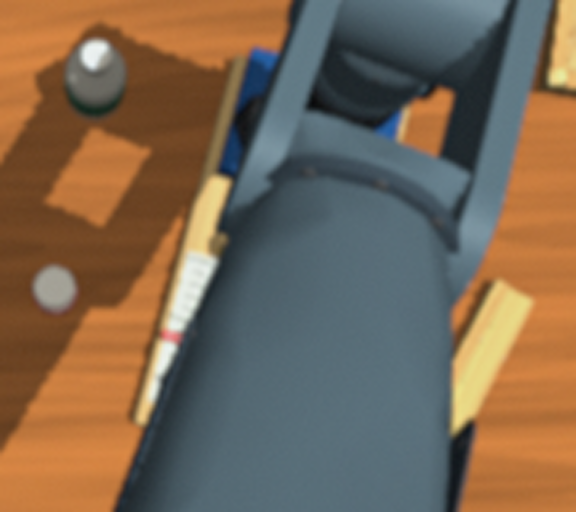

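Emit:
{"method": "move_arm", "body": {"rows": "-0.07 -0.1 0.05 0 0 0 0.7;0 0 0 0 0 0 0.4;0 0 0 0 0 0 0;0 0 0 0 0 0 0;0 0 0 0 0 0 0;0 0 0 0 0 0 0;0 0 0 0 0 0 0;0 0 0 0 0 0 0;0 0 0 0 0 0 0"}}

```text
time_s: 5.4
eef_pos: [0.6575, -0.1533, 0.1321]
eef_rot: [-0.0, 0.787, -0.617, -0.0]
wrist_force: [-2.7, 2.8, 4.7]
opening: 0.454
```

```bash
python3 st.py
```

```text
t 5.4 pos [ 0.6575 -0.1533  0.1321] clamp [0.1196 0.0006 0.1321] head -76.19 z [-0.     0.001 -1.   ] F [-2.7  2.8  4.7] M [ 0.53  0.38 -0.01] op 0.454 q [-0.4   0.58  1.44  0.    1.12  0.92]
```

Emit:
{"method": "move_arm", "body": {"rows": "0 0 0 0 0 4.5 0;0 0 0 0 0 4.5 0;0 0 0 0 0 4.5 0;0 0 0 0 0 4.5 0;0 0 0 0 0 4.5 0;0 0 0 0 0 0 0;0 0 0 0 0 0 0"}}

```text
time_s: 6.1
eef_pos: [0.6575, -0.1541, 0.132]
eef_rot: [-0.0, -0.652, 0.758, -0.0]
wrist_force: [-2.8, 2.0, 5.8]
opening: 0.461
```

```bash
python3 st.py 3
python3 - <<'E'
import cv2
a=cv2.imread("pics/scene3.png"); cv2.imwrite("pics/scene3b.png",cv2.resize(a[300:544,240:560],None,fx=2.4,fy=2.4,interpolation=cv2.INTER_CUBIC))
E
```

```text
t 6.1 pos [ 0.6575 -0.1541  0.132 ] clamp [ 0.1198 -0.0002  0.132 ] head -98.59 z [ 0. -0. -1.] F [-2.8  2.   5.8] M [ 0.12  0.47 -0.05] op 0.461 q [-0.41  0.58  1.44 -0.    1.12  1.32]
```

View pics/scene3b.png

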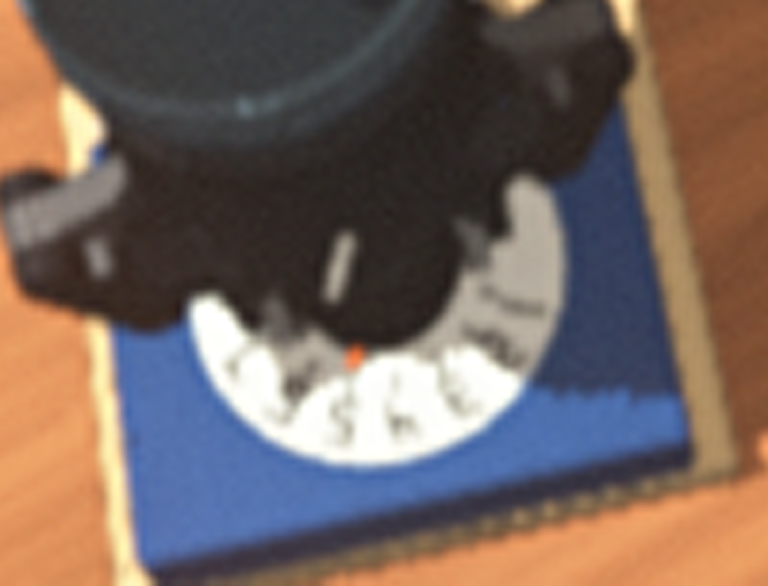

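The nib at (355,357) now points at the 5 (345,425), and the white line has turned to match. I'm releasing and lifting.

Emit:
{"method": "move_arm", "body": {"rows": "0 0 0 0 0 0 0.7;0 0 0 0 0 0 1;0 0 0 0 0 0 1;0 0 0 0 0 0 1;0 0 -1 0 0 0 1;0 0 -2 0 0 0 1;0 0 -2 0 0 0 1;0 0 -2 0 0 0 1;0 0 -2 0 0 0 1;0 0 -1 0 0 0 1;0 0 0 0 0 0 1"}}

```text
time_s: 7.3
eef_pos: [0.6585, -0.1543, 0.2339]
eef_rot: [0.001, -0.651, 0.759, -0.002]
wrist_force: [0.3, 0.4, 0.2]
opening: 0.999
```

```bash
python3 st.py 4 15 0 230;  python3 - <<'E'
import cv2
a=cv2.imread("pics/scene4.png"); cv2.imwrite("pics/scene4b.png",cv2.resize(a[300:544,240:560],None,fx=2.4,fy=2.4,interpolation=cv2.INTER_CUBIC))
E
```

```text
t 7.3 pos [ 0.6585 -0.1543  0.2339] clamp [ 1.208e-01 -1.000e-04  2.339e-01] head -98.7 z [ 0.004 -0.002 -1.   ] F [0.3 0.4 0.2] M [0.03 0.05 0.03] op 0.999 q [-0.41  0.46  1.39  0.    1.28  1.32]
to go tool cm [-1.61 10.46  0.35]
```

View pics/scene4b.png

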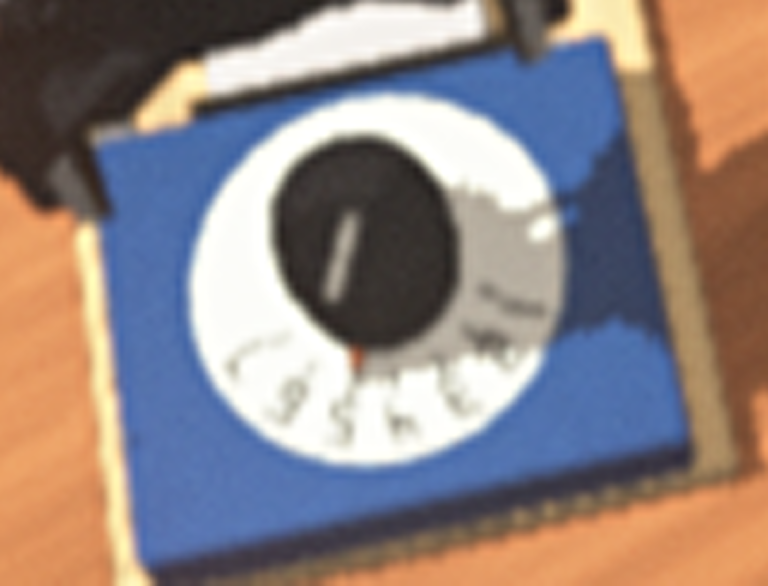

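The lifted view confirms it: nib at (357,357), on 5. Next I go over the handle and turn to the clamp's heading.

Emit:
{"method": "move_arm", "body": {"rows": "-0.32 2.09 0 0 0 0 1;-0.32 2.09 0 0 0 0 1;-0.32 2.09 0 0 0 0 1;-0.32 2.09 0 0 0 0 1;-0.32 2.09 0 0 0 0 1;0 0 0 0 0 -8.13 1;0 0 0 0 0 -8.13 1;0 0 0 0 0 -8.13 1;0 0 0 0 0 -8.13 1;0 0 0 0 0 -8.13 1;0 0 0 0 0 -8.13 1;0 0 0 0 0 -8.13 1;0 0 0 0 0 -8.13 1;0 0 0 0 0 -8.13 1;0 0 0 0 0 -8.13 0.8;0 0 0 0 0 0 0.8"}}

```text
time_s: 9.0
eef_pos: [0.5559, -0.122, 0.2299]
eef_rot: [-0.0, 0.989, -0.151, -0.001]
wrist_force: [-0.9, -0.1, -0.0]
opening: 0.797
```

```bash
python3 st.py 5 15 0 129
```

```text
t 9.0 pos [ 0.5559 -0.122   0.2299] clamp [1.330e-02 1.000e-04 2.299e-01] head -17.34 z [-0.002  0.001 -1.   ] F [-0.9 -0.1 -0. ] M [ 0.01  0.03 -0.05] op 0.797 q [-0.42  0.25  1.69  0.    1.21 -0.12]
to go tool cm [2.000e-01 1.000e-02 1.009e+01]
```

View pics/scene5.png

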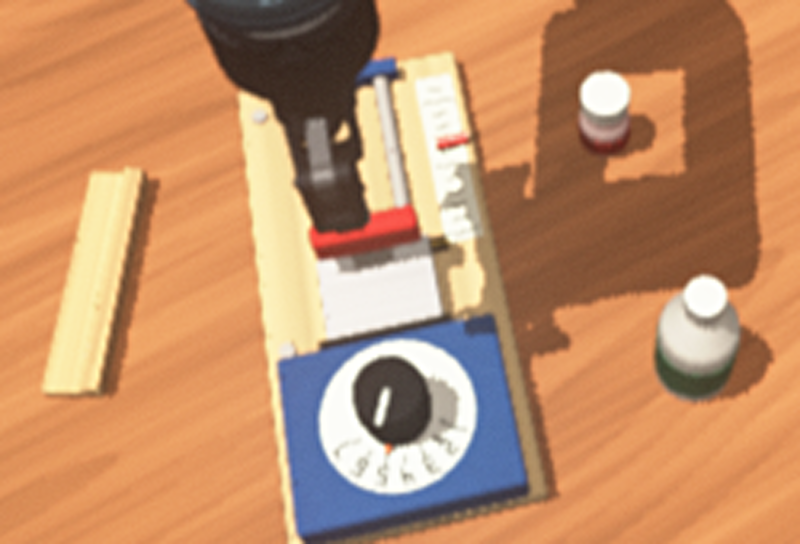

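The collar reads 5, and the jaw is shut with the pointer at (447,243). Nothing blocks the path down to the handle.

Emit:
{"method": "move_arm", "body": {"rows": "0.1 0 1.5 0 0 0 0.8;0 0 1.5 0 0 0 0.8;0 0 1.5 0 0 0 0.8;0 0 1.5 0 0 0 0.8;0 0 1.5 0 0 0 0.8;0 0 1.2 0 0 0 0.8;0 0 0.8 0 0 0 0.8;0 0 0.6 0 0 0 0.8;0 0 0 0 0 0 0.8;0 0 0 0 0 0 0.8"}}

```text
time_s: 10.1
eef_pos: [0.5579, -0.1227, 0.1308]
eef_rot: [0.0, 0.988, -0.151, 0.0]
wrist_force: [1.0, 0.0, 0.6]
opening: 0.798
```

```bash
python3 st.py 6 15 0 129
```

```text
t 10.1 pos [ 0.5579 -0.1227  0.1308] clamp [ 0.0154 -0.      0.1308] head -17.4 z [ 0.001 -0.    -1.   ] F [1.  0.  0.6] M [-0.03 -0.05 -0.04] op 0.798 q [-0.42  0.39  1.74  0.    1.02 -0.12]
to go tool cm [-0.04 -0.    0.18]
```

View pics/scene6.png

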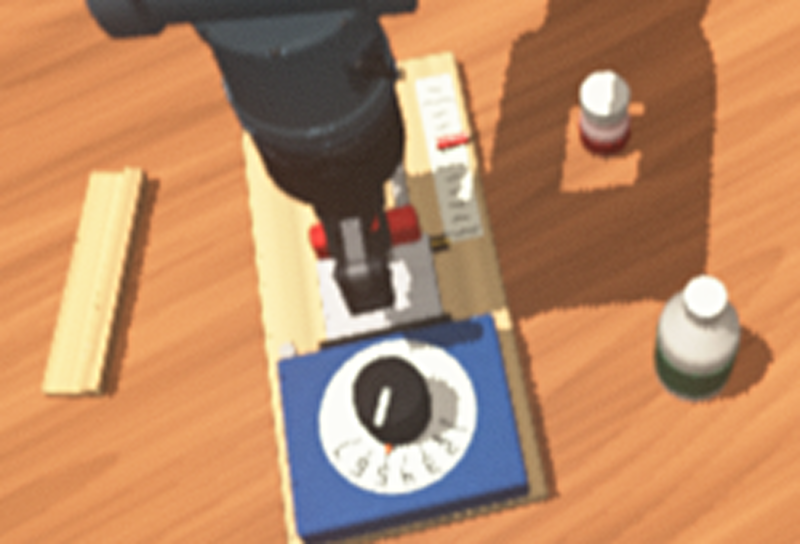

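Emit:
{"method": "move_arm", "body": {"rows": "0 0 0.1 0 0 0 0.5;0 0 0 0 0 0 0;0 0 0 0 0 0 0;0 0 0 0 0 0 0;0 0 0 0 0 0 0;0 0 0 0 0 0 0;0 0 0 0 0 0 0;0 0 0 0 0 0 0;0 0 0 0 0 0 0;0 0 0 0 0 0 0"}}

```text
time_s: 11.2
eef_pos: [0.5556, -0.1219, 0.1295]
eef_rot: [-0.0, 0.989, -0.151, -0.003]
wrist_force: [-11.6, 2.6, 11.3]
opening: 0.178
```

```bash
python3 st.py
```

```text
t 11.2 pos [ 0.5556 -0.1219  0.1295] clamp [1.300e-02 1.000e-04 1.295e-01] head -17.37 z [-0.005  0.002 -1.   ] F [-11.6   2.6  11.3] M [0.36 1.51 0.07] op 0.178 q [-0.42  0.39  1.74 -0.    1.02 -0.12]
```

Emit:
{"method": "move_arm", "body": {"rows": "-0.3 0 0 0 0 0 0;-0.6 0 0 0 0 0 0;-0.6 0 0 0 0 0 0;-0.6 0 0 0 0 0 0;-0.6 0 0 0 0 0 0;-0.6 0 0 0 0 0 0;-0.6 0 0 0 0 0 0;-0.6 0 0 0 0 0 0;-0.6 0 0 0 0 0 0;-0.6 0 0 0 0 0 0;-0.6 0 0 0 0 0 0;-0.6 0 0 0 0 0 0;-0.3 0 0 0 0 0 0;0 0 0 0 0 0 0;0 0 0 0 0 0 0"}}

```text
time_s: 12.7
eef_pos: [0.4905, -0.1017, 0.1296]
eef_rot: [0.0, 0.988, -0.151, 0.002]
wrist_force: [10.5, -2.2, -9.0]
opening: 0.183
```

```bash
python3 st.py 7;  python3 - <<'E'
import cv2
for n,(y0,y1,x0,x1) in {"scene":(20,270,300,560),"top":(230,480,60,320)}.items():
    a=cv2.imread(f"pics/{n}7.png"); cv2.imwrite(f"pics/{n}7b.png",cv2.resize(a[y0:y1,x0:x1],None,fx=2.3,fy=2.3,interpolation=cv2.INTER_CUBIC))
E
```

```text
t 12.7 pos [ 0.4905 -0.1017  0.1296] clamp [-5.520e-02 -1.000e-04  1.296e-01] head -17.42 z [ 0.005 -0.001 -1.   ] F [10.5 -2.2 -9. ] M [-0.1  -0.94  0.09] op 0.183 q [-0.44  0.25  1.92  0.    0.96 -0.14]
```

View pics/scene7b.png

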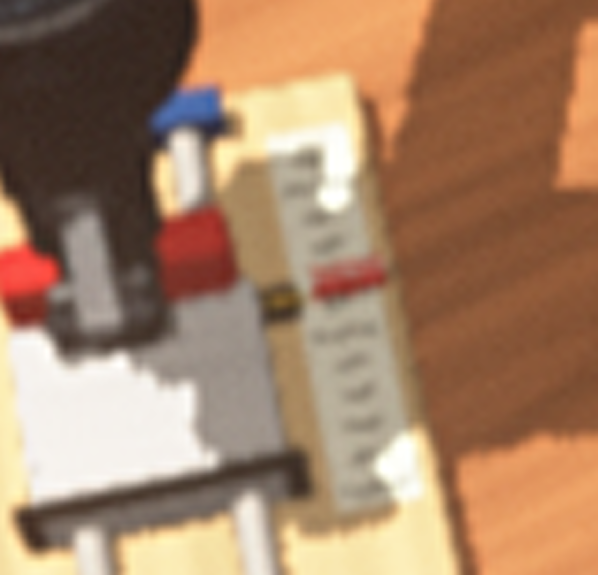

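View pics/top7b.png

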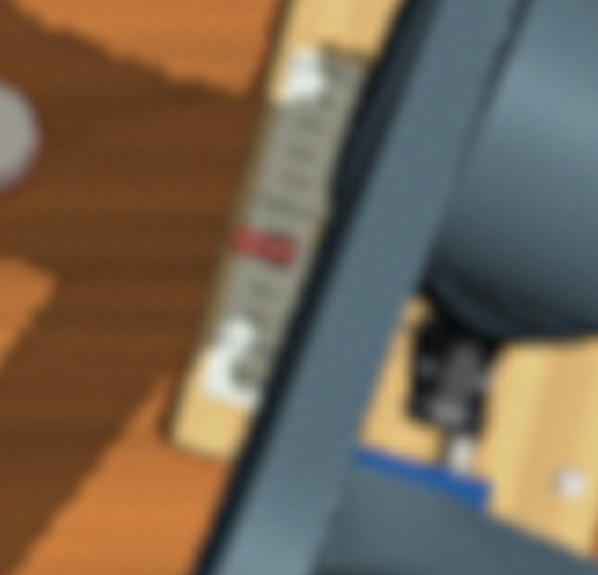

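```bash
cat > ptr.py <<'E'
from h import *
from bench import ctrl
import sys
p=np.load("p.npy"); c=ctrl.camera("scene"); x0,y0=160,155
im=c["color"][y0:245,x0:240]; f=10
g=cv2.resize(im,None,fx=f,fy=f,interpolation=cv2.INTER_CUBIC)
def draw(P,col):
    q=proj(c,c2w(p,np.array(P)/1000)); q=[(int((u-x0+.5)*f),int((v-y0+.5)*f)) for u,v in q]
    cv2.line(g,q[0],q[1],col,1)
# clamp-y lines at pointer height (z30) for a set of x, tip y 45..35
for k in range(-80,-40,5): draw([(k,36,30),(k,50,30)],(255,0,255)); 
for k in range(-80,-40,5): draw([(k,49,26),(k,71,26)],(0,255,0))
cv2.imwrite(f"pics/ptr{sys.argv[1]}.png",g[150:700,200:800])
hsv=cv2.cvtColor(im,cv2.COLOR_BGR2HSV)
red=((hsv[...,0]<8)|(hsv[...,0]>170))&(hsv[...,1]>120)&(np.arange(im.shape[1])[None]+x0>203)
v,u=np.nonzero(red); 
print("red",len(u),u.mean()+x0,v.mean()+y0, w2c(p,unproj(c,(u.mean()+x0,v.mean()+y0),.024)).round(4))
for v in range(32,46): print(v+y0,[tuple(int(t) for t in im[v,u]) for u in range(34,46)])
E
python3 ptr.py 1
```

```text
red 25 210.76 194.0 [-0.0648  0.0595  0.024 ]
187 [(51, 69, 140), (88, 125, 161), (97, 138, 168), (96, 136, 168), (94, 134, 165), (95, 135, 167), (94, 136, 167), (106, 144, 173), (139, 163, 179), (152, 172, 183), (153, 173, 183), (150, 169, 180)]
188 [(49, 63, 146), (77, 109, 152), (94, 132, 164), (96, 137, 168), (99, 139, 169), (92, 132, 163), (91, 133, 165), (103, 141, 170), (131, 157, 177), (151, 173, 183), (154, 173, 184), (152, 173, 183)]
189 [(43, 54, 141), (65, 87, 140), (93, 131, 163), (99, 140, 170), (95, 136, 168), (94, 136, 166), (95, 135, 168), (101, 140, 171), (125, 154, 176), (149, 171, 183), (154, 174, 184), (149, 170, 179)]
190 [(42, 48, 128), (63, 85, 137), (90, 128, 161), (96, 137, 169), (96, 136, 169), (94, 134, 165), (94, 133, 166), (99, 139, 169), (119, 150, 175), (147, 170, 182), (156, 176, 186), (149, 170, 179)]
191 [(39, 48, 120), (52, 73, 127), (90, 128, 161), (96, 138, 170), (96, 137, 168), (94, 135, 166), (93, 136, 166), (97, 136, 169), (114, 149, 174), (143, 166, 179), (153, 173, 183), (152, 172, 182)]
192 [(36, 44, 115), (46, 64, 122), (84, 116, 154), (98
[... 1022 characters left out ...]
8), (67, 89, 107), (42, 78, 100), (43, 90, 120), (45, 87, 115), (39, 76, 99), (67, 99, 118), (120, 146, 166)]
198 [(141, 150, 161), (140, 150, 159), (139, 148, 157), (139, 148, 158), (127, 136, 145), (72, 88, 101), (40, 60, 79), (39, 59, 79), (36, 55, 72), (46, 63, 79), (79, 98, 112), (135, 157, 168)]
199 [(142, 150, 160), (140, 148, 159), (139, 147, 158), (140, 148, 158), (129, 137, 147), (78, 86, 99), (46, 61, 78), (51, 66, 86), (53, 70, 88), (63, 84, 104), (102, 123, 140), (148, 168, 176)]
200 [(137, 146, 156), (136, 145, 155), (139, 149, 159), (139, 147, 157), (130, 139, 148), (91, 103, 117), (73, 98, 123), (77, 107, 134), (76, 108, 137), (88, 123, 150), (116, 148, 168), (148, 171, 183)]
```

View pics/ptr1.png

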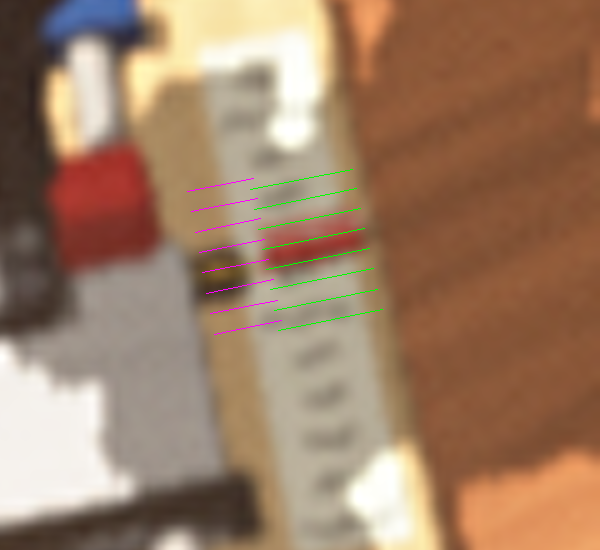

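```bash
cat > m2.py <<'E'
from h import *
from bench import ctrl
p=np.load("p.npy"); c=ctrl.camera("scene"); im=c["color"].astype(float)
hsv=cv2.cvtColor(c["color"],cv2.COLOR_BGR2HSV)
print("y",[ (v,[(int(hsv[v,u,1]),int(hsv[v,u,2])) for u in range(198,206)]) for v in range(193,201)])
# yellowness profile: R-B above in black pointer block
for uv in [(201,196.6),(202,196.5),(203,196.4)]:
  print(uv,w2c(p,unproj(c,uv,.030)).round(4))
# model mark: predicted red centroid for mark x
for mx in (-70,-68,-66,-64):
  S=np.array([(x,y,26) for x in np.linspace(-4,4,9) for y in np.linspace(-11,11,9)]+[(4,y,z) for z in np.linspace(19,26,8) for y in np.linspace(-11,11,9)],float)
  out=[]
  for cc in (c,ctrl.camera("top")):
    for sgn,n in ((1,"S"),(-1,"T")):
      B=S.copy(); B[:,0]*=sgn; B+= [mx,60,0]
      # hull area centroid of visible faces
      q=proj(cc,c2w(p,B/1000)).astype(np.float32); h=cv2.convexHull(q); m=cv2.moments(h); out.append((n,round(m["m10"]/m["m00"],2),round(m["m01"]/m["m00"],2),round(m["m00"],1)))
  print(mx,out[0],out[3])
t=ctrl.camera("top"); h2=cv2.cvtColor(t["color"],cv2.COLOR_BGR2HSV)[190:235,235:270]
for n,h,x0,y0,lo in (("S",hsv[188:200,204:218],204,188,0),("T",h2,235,190,0)):
  red=((h[...,0]<8)|(h[...,0]>170))&(h[...,1]>110)
  n_,l,s,ce=cv2.connectedComponentsWithStats(red.astype(np.uint8)); print(n,s[1:].tolist(),(ce[1:]+[x0,y0]).round(2).tolist())
E
python3 m2.py
```

```text
y [(193, [(105, 167), (109, 168), (111, 166), (113, 167), (103, 169), (67, 175), (43, 182), (58, 177)]), (194, [(92, 156), (105, 161), (110, 155), (110, 141), (104, 140), (72, 146), (46, 172), (47, 180)]), (195, [(66, 132), (103, 129), (113, 115), (118, 102), (116, 97), (91, 109), (61, 154), (58, 177)]), (196, [(38, 127), (92, 100), (135, 100), (151, 120), (152, 109), (139, 108), (105, 136), (78, 164)]), (197, [(35, 137), (93, 107), (150, 102), (155, 122), (165, 113), (157, 99), (109, 122), (71, 165)]), (198, [(35, 144), (73, 101), (132, 79), (134, 80), (122, 73), (112, 75), (74, 113), (47, 172)]), (199, [(29, 147), (56, 101), (98, 78), (108, 83), (110, 86), (99, 103), (68, 139), (43, 176)]), (200, [(31, 147), (55, 120), (102, 123), (113, 135), (109, 138), (108, 151), (79, 168), (47, 183)])]
(201, 196.6) [-0.0598  0.0385  0.03  ]
(202, 196.5) [-0.0596  0.0406  0.03  ]
(203, 196.4) [-0.0593  0.0427  0.03  ]
-70 ('S', 210.61, 192.2, 51.2) ('T', 289.15, 220.73, 29.2)
-68 ('S', 210.77, 193.0, 51.3) ('T', 289.36, 219.98, 29.2)
-66 ('S', 210.93, 193.8, 51.4) ('T', 289.57, 219.23, 29.3)
-64 ('S', 211.1, 194.6, 51.5) ('T', 289.77, 218.48, 29.3)
S [[2, 3, 10, 6, 32]] [[210.81, 193.78]]
T [[23, 19, 1, 1, 1], [20, 22, 1, 1, 1]] [[258.0, 209.0], [255.0, 212.0]]
```

The pointer is at clamp x≈-59.5 mm and the mark at ≈-66 mm, so about 6.5 mm more to pull.

Emit:
{"method": "move_arm", "body": {"rows": "-0.2 0 0 0 0 0 0;-0.2 0 0 0 0 0 0;-0.2 0 0 0 0 0 0;0 0 0 0 0 0 0;0 0 0 0 0 0 0;0 0 0 0 0 0 0"}}

```text
time_s: 13.75
eef_pos: [0.4849, -0.0999, 0.1296]
eef_rot: [0.0, 0.988, -0.151, 0.003]
wrist_force: [10.7, -2.2, -9.3]
opening: 0.18
```

```bash
sed -i 's/\[190:235,235:270\]/[205:235,275:300]/; s/,h2,235,190,0/,h2,275,205,0/' m2.py; python3 st.py 8; python3 m2.py; python3 ptr.py 2 |head -1
```

```text
t 13.75 pos [ 0.4849 -0.0999  0.1296] clamp [-6.100e-02 -1.000e-04  1.296e-01] head -17.42 z [ 0.005 -0.002 -1.   ] F [10.7 -2.2 -9.3] M [-0.07 -0.98  0.06] op 0.18 q [-0.44  0.24  1.93  0.    0.96 -0.14]
y [(193, [(79, 119), (109, 105), (120, 102), (124, 101), (122, 100), (100, 130), (77, 166), (63, 178)]), (194, [(68, 116), (141, 110), (150, 107), (145, 102), (151, 98), (141, 119), (99, 154), (62, 177)]), (195, [(63, 122), (139, 112), (153, 102), (138, 87), (139, 77), (119, 88), (79, 142), (59, 174)]), (196, [(39, 124), (87, 88), (111, 76), (114, 74), (119, 73), (92, 94), (51, 144), (49, 173)]), (197, [(32, 134), (71, 104), (109, 101), (108, 120), (113, 122), (92, 141), (52, 162), (45, 183)]), (198, [(31, 146), (74, 128), (111, 142), (109, 161), (110, 165), (98, 169), (62, 177), (44, 185)]), (199, [(34, 151), (74, 138), (107, 160), (110, 171), (114, 168), (102, 172), (73, 178), (45, 183)]), (200, [(33, 149), (68, 136), (107, 160), (110, 169), (112, 168), (107, 170), (82, 174), (47, 184)])]
(201, 196.6) [-0.0598  0.0385  0.03  ]
(202, 196.5) [-0.0596  0.0406  0.03  ]
(203, 196.4) [-0.0593  0.0427  0.03  ]
-70 ('S', 210.61, 192.2, 51.2) ('T', 289.15, 220.73, 29.2)
-68 ('S', 210.77, 193.0, 51.3) ('T', 289.36, 219.98, 29.2)
-66 ('S', 210.93, 193.8, 51.4) ('T', 289.57, 219.23, 29.3)
-64 ('S', 211.1, 194.6, 51.5) ('T', 289.77, 218.48, 29.3)
S [[2, 3, 10, 6, 32]] [[210.81, 193.78]]
T [[11, 13, 7, 4, 18]] [[288.78, 219.72]]
red 26 210.9230769230769 193.9230769230769 [-0.0649  0.0599  0.024 ]
```

View pics/ptr2.png

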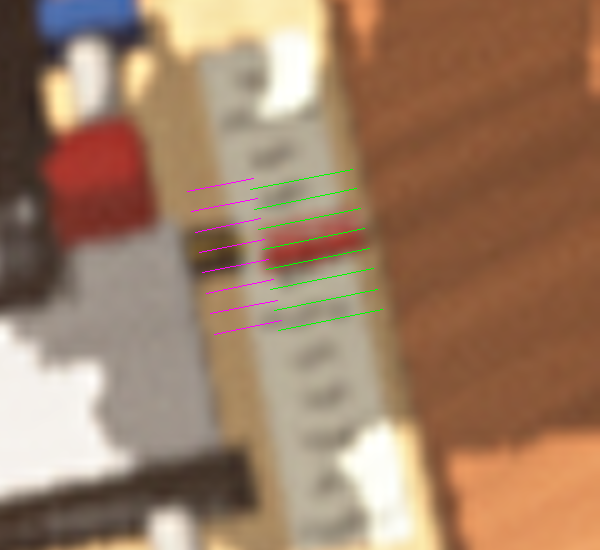

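```bash
cat > prof.py <<'E'
from h import *
from bench import ctrl
p=np.load("p.npy"); c=ctrl.camera("scene"); im=c["color"].astype(np.float32)
def prof(y0,y1,z,xs):
    out=[]
    for x in xs:
        q=proj(c,c2w(p,np.array([(x,y,z) for y in np.linspace(y0,y1,9)])/1000)).astype(np.float32)
        out.append(cv2.remap(im,q[:,0].reshape(1,-1).copy(),q[:,1].reshape(1,-1).copy(),cv2.INTER_LINEAR)[0].mean(0))
    return np.array(out)
xs=np.arange(-80,-49,1.)
a=prof(53,67,26,xs); b=prof(37,42,30,xs)
for x,m,q in zip(xs,a,b): print(int(x),"mark BGR",m.round(0).astype(int),"R-G",int(m[2]-m[1]),"| ptr",q.round(0).astype(int),"ratio R/B",round(q[2]/q[0],2))
E
python3 prof.py
```

```text
-80 mark BGR [142 163 175] R-G 11 | ptr [ 96 136 167] ratio R/B 1.75
-79 mark BGR [138 159 170] R-G 11 | ptr [ 96 136 167] ratio R/B 1.74
-78 mark BGR [135 156 166] R-G 10 | ptr [ 97 136 167] ratio R/B 1.73
-77 mark BGR [134 154 164] R-G 10 | ptr [ 97 137 168] ratio R/B 1.73
-76 mark BGR [135 155 166] R-G 10 | ptr [ 98 138 169] ratio R/B 1.73
-75 mark BGR [138 159 169] R-G 10 | ptr [ 97 138 168] ratio R/B 1.73
-74 mark BGR [141 162 173] R-G 11 | ptr [ 95 135 166] ratio R/B 1.75
-73 mark BGR [139 161 176] R-G 15 | ptr [ 92 130 161] ratio R/B 1.75
-72 mark BGR [134 154 176] R-G 21 | ptr [ 86 121 151] ratio R/B 1.75
-71 mark BGR [124 143 175] R-G 32 | ptr [ 79 111 139] ratio R/B 1.76
-70 mark BGR [113 130 173] R-G 42 | ptr [ 69  99 124] ratio R/B 1.8
-69 mark BGR [103 118 171] R-G 52 | ptr [ 58  87 109] ratio R/B 1.87
-68 mark BGR [ 95 108 170] R-G 61 | ptr [ 51  80 102] ratio R/B 2.01
-67 mark BGR [ 88 101 169] R-G 68 | ptr [ 48  80 103] ratio R/B 2.15
-66 mark BGR [ 81  93 167] R-G 73 | ptr [ 45  79 102] ratio R/B 2.3
-65 mark BGR [ 71  82 164] R-G 81 | ptr [42 74 97] ratio R/B 2.34
-
[... 316 characters left out ...]
tio R/B 1.75
-59 mark BGR [ 93 109 144] R-G 35 | ptr [ 65  90 114] ratio R/B 1.76
-58 mark BGR [111 128 151] R-G 23 | ptr [ 76 106 133] ratio R/B 1.76
-57 mark BGR [126 145 160] R-G 14 | ptr [ 86 121 150] ratio R/B 1.75
-56 mark BGR [136 156 168] R-G 11 | ptr [ 93 132 162] ratio R/B 1.74
-55 mark BGR [143 164 174] R-G 10 | ptr [ 95 135 166] ratio R/B 1.74
-54 mark BGR [148 169 179] R-G 9 | ptr [ 97 137 169] ratio R/B 1.74
-53 mark BGR [149 171 180] R-G 9 | ptr [ 97 137 169] ratio R/B 1.74
-52 mark BGR [148 170 180] R-G 10 | ptr [ 97 137 169] ratio R/B 1.74
-51 mark BGR [145 166 177] R-G 10 | ptr [ 98 138 169] ratio R/B 1.73
-50 mark BGR [140 161 172] R-G 11 | ptr [ 98 138 169] ratio R/B 1.73
```

Emit:
{"method": "move_arm", "body": {"rows": "-0.07 0 0 0 0 0 0;0 0 0 0 0 0 0;0 0 0 0 0 0 0;0 0 0 0 0 0 0"}}

```text
time_s: 14.65
eef_pos: [0.4844, -0.0997, 0.1296]
eef_rot: [0.0, 0.988, -0.151, 0.003]
wrist_force: [9.8, -2.0, -8.8]
opening: 0.179
```

```bash
python3 st.py 9; python3 prof.py | sed -n 8,24p; python3 ptr.py 3 |head -1
```

```text
t 14.65 pos [ 0.4844 -0.0997  0.1296] clamp [-6.170e-02 -1.000e-04  1.296e-01] head -17.42 z [ 0.005 -0.002 -1.   ] F [ 9.8 -2.  -8.8] M [-0.16 -1.05  0.09] op 0.179 q [-0.44  0.24  1.94  0.    0.96 -0.14]
-73 mark BGR [140 160 176] R-G 15 | ptr [ 90 127 157] ratio R/B 1.75
-72 mark BGR [134 154 176] R-G 22 | ptr [ 83 116 145] ratio R/B 1.75
-71 mark BGR [124 143 175] R-G 32 | ptr [ 74 105 131] ratio R/B 1.77
-70 mark BGR [113 130 173] R-G 42 | ptr [ 64  93 118] ratio R/B 1.84
-69 mark BGR [103 118 171] R-G 52 | ptr [ 55  83 106] ratio R/B 1.94
-68 mark BGR [ 95 108 170] R-G 61 | ptr [ 48  79 101] ratio R/B 2.09
-67 mark BGR [ 88 100 169] R-G 68 | ptr [ 45  79 101] ratio R/B 2.24
-66 mark BGR [ 81  93 167] R-G 73 | ptr [ 42  78 100] ratio R/B 2.37
-65 mark BGR [ 72  83 164] R-G 81 | ptr [41 72 94] ratio R/B 2.3
-64 mark BGR [ 62  72 158] R-G 86 | ptr [40 66 85] ratio R/B 2.14
-63 mark BGR [ 54  64 152] R-G 88 | ptr [40 61 79] ratio R/B 1.96
-62 mark BGR [ 53  63 146] R-G 82 | ptr [43 61 79] ratio R/B 1.83
-61 mark BGR [ 61  73 141] R-G 67 | ptr [48 65 84] ratio R/B 1.74
-60 mark BGR [ 75  89 139] R-G 50 | ptr [ 59  81 102] ratio R/B 1.73
-59 mark BGR [ 93 108 143] R-G 35 | ptr [ 71  98 123] ratio R/B 1.74
-58 mark BGR [111 128 151] R-G 23 | ptr [ 80 113 140] ratio R/B 1.75
-57 mark BGR [126 145 160] R-G 14 | ptr [ 89 125 154] ratio R/B 1.74
red 26 210.9230769230769 193.9230769230769 [-0.0649  0.0599  0.024 ]
```

View pics/scene9.png

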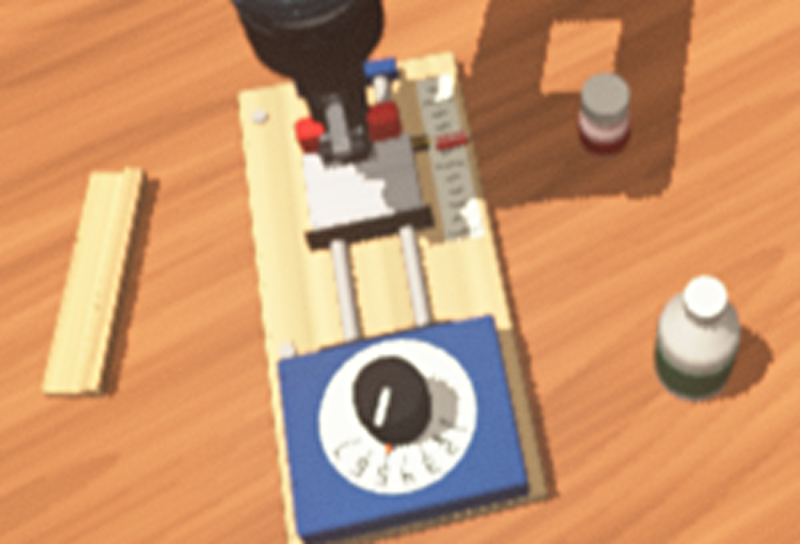

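View pics/ptr3.png

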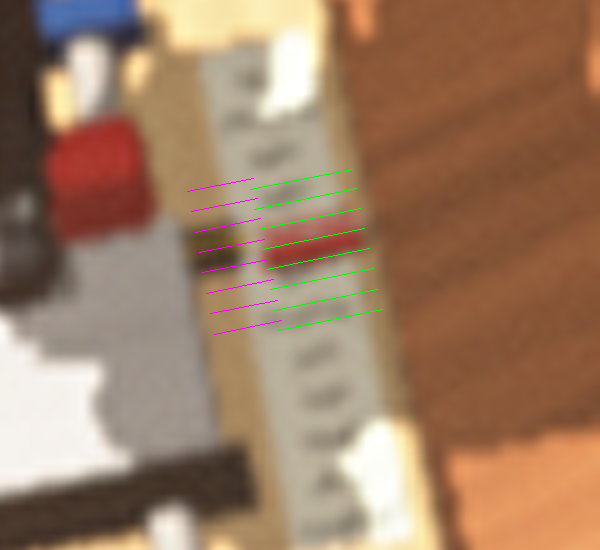

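The yellow pointer (crop (415,143)) is level with the red marker (453,142). The collar is on 5, and the bottle, jar and rail haven't moved. Handing in.

```bash
python3 -c "
from bench import ctrl
print(ctrl.hand_in())"
```

```text
the job is handed in; nothing more can be done
None
```

The clamp is set as asked, and I handed the job in at about 14.7 s with the gripper still holding the handle. With the jaw shut, I turned the collar one click from 4 to 5. I then gripped the red handle and pulled the jaw back about 75 mm to the red marker.

My last checks showed:
- **Collar:** the nib and white line point at 5. This was checked with the gripper clear of the collar, and again in the last picture.
- **Jaw:** the pointer is at clamp x of about -66 mm and the marker at about -66.3 mm, both measured in the scene camera. The top camera put the marker at about -67.3 mm, a disagreement within the 2 mm calibration. The arm hid the pointer from that camera after the pull, so this final check rests on the scene camera.
- **Forces:** the wrist force was about 13 N at the end. The highest I read between moves was about 16 N, just after closing on the handle.
- **Other items:** the glue bottle, jar and rail look the same as in the first picture.

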